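# Lift the sample carrier out of the light-tight chamber

### The job

Stand the stiff lid of the black sample chamber upright by its pull tab and let it stay there, but do not push it farther back, because an aligned periscope stands close behind it. Then lift the sample carrier straight up out of the chamber by its T-handle, keeping the loose pieces of glass in their pockets, and finish while holding it in the gripper, level and still, straight above its place with its underside about 8 cm above the chamber's rim. Do not hit the periscope or disturb the things lying around the chamber.

Things in the scene. Friction and masses are not known exactly. Their poses are not given: they have to be found in the camera images.
- chamber: black sample chamber bolted down: open-topped box, outside 150 (x) x 180 (y) mm, rim 115 mm high, walls 6 mm, foot plate 190 x 200 x 8 mm; a port tube (31 mm across, 72 mm up) on each y side reaches y = +-111 mm. Origin at the centre of its underside; x points from the front (tab side, towards the robot) to the hinge side, y left, z up. Place and yaw (within 0.3 rad) vary
- lid (a joint): lid angle, rad: 0 shut, grows as the front edge rises, 1.57 upright, end stop 2.4. The hinge is stiff: the lid stays where it is left and takes 3 to 5 N at the tab to move. It starts anywhere from shut to 0.3 ajar. The lid is a grey plate 150 x 180 x 8 mm (0.35 kg) that lies on the rim when shut
- lid_hinge (a point): point on the lid's hinge axis, at the middle of the rear rim (chamber frame x = +75, y = 0, z = 115 mm); the axis runs along the chamber's y
- lid_tab (a point): place to grip the lid's pull tab, 178 mm from the hinge axis, moving with the lid; in its mid-thickness, 4 mm above the rim when shut. The tab is flat aluminium, 24 mm wide (chamber y), 8 mm thick, 42 mm out from the middle of the front edge; this point is 28 mm out. Pinched from above by its two side faces it turns between the fingers as the lid swings
- nest (a point): centre of the platform in the chamber on which the carrier rests, 48 mm above the table and 8 mm in front of the chamber's centre; four edge stops 5 mm high surround the carrier, about 2 mm clear of it on each side
- carrier: aluminium sample carrier, plate 96 (x) x 76 (y) x 10 mm with four square pockets 4 mm deep at x = +-28, y = +-19 mm and an upright T-handle in the middle reaching 60 mm above its underside; about 0.24 kg, balanced about the handle within a few mm. Origin at the centre of its underside. It starts on the nest, its axes along the chamber's
- carrier_grip (a point): centre of the black grip of the carrier's T-handle: a block 34 mm long (carrier x), 14 mm wide (y) and 28 mm high, 46 mm above the carrier's underside (it spans 32 to 60 mm). Grip it across the 14 mm width
- window1: a loose square window of clear glass, 25 x 25 x 6 mm, 12 g, lying in one of the carrier's four pockets and standing 2 mm above the plate; origin at the centre of its underside
- window2: a loose square window of clear glass, 25 x 25 x 6 mm, 12 g, lying in one of the carrier's four pockets and standing 2 mm above the plate; origin at the centre of its underside
- window3: a loose square window of clear glass, 25 x 25 x 6 mm, 12 g, lying in one of the carrier's four pockets and standing 2 mm above the plate; origin at the centre of its underside
- filter: a loose square dark filter, 25 x 25 x 9 mm, 25 g, in the remaining pocket, standing 5 mm above the plate; origin at the centre of its underside
- periscope: fixed beam periscope: a 210 mm high steel pillar 25 mm across with two black mirror mounts on a 50 x 75 mm base, about 150 mm behind the chamber's centre; its upper mirror is only some 45 mm behind the lid's hinge line. Origin at the centre of its underside
- ball_driver: bystander: screwdriver about 170 mm long lying on the table; origin under its middle
- spare_post: bystander: steel post 12.7 mm across, 75 mm high, standing; origin at the centre of its underside
- lens_tube: bystander: black tube ring 31 mm across, 25 mm high, standing; origin at the centre of its underside
- lens_stand: bystander: lens in a round mount on a post and 50 mm square base, 91 mm high; origin at the centre of its underside
- cleaner: bystander: closed white bottle 44 mm across, 115 mm high; origin at the centre of its underside
- fork_clamp: bystander: black two-pronged clamp 75 x 32 x 10 mm lying flat; origin on its underside, near its middle
- tissue_box: bystander: cardboard box 85 x 120 x 50 mm; origin at the centre of its underside
There are look-alikes about, which are no part of the job. What is shaped like the periscope but purple is not meant.

How it is judged:
By the outcome, as a careful person would: the job done as asked, in the order asked, and still so for the second after the job is handed in, while the arm keeps its last pose, push and grip.
It also fails if it takes over 56 s, if anything falls off the work surface, if the arm or the gripper's body presses on something with over 40 N, if the wrist force passes 120 N, or if a joint passes its speed limit or range.

### The arm

A 6-joint arm with a two-finger parallel gripper is mounted at the origin on the work surface. World frame = base frame: x ahead of the robot, y to its left, z up, the work surface at z = 0. Lengths are in m, angles in degrees, forces in N, time in s.
With the tool pointing down it reaches from about 0.4 to 0.825 m from the base axis. Payload 7 kg.
Tool frame: the origin (TCP) lies midway between the tips of the shut fingers; the grasp point (between the pads) lies 19 mm behind it; z points along the fingers, x is the direction in which the jaws open and shut, and the axes are right-handed (so a half turn about z gives the same grasp; the last joint's range is limited). The gripper opens to 88 mm and grips with 3 to 60 N. Pads are 19 mm wide; open, the fingers measure 130 mm over their backs; the gripper's body (78 mm by 193 mm) begins 47 mm behind the grasp point.
Start: joints at [84.975, 20.546, 0.682, 0, -70.136, -16.507], TCP at [0.248, 0.628, 0.227] pointing down, gripper open.
Joint ranges: [-176.03, 176.03], [-82.01, 121.73], [-58.28, 71.71], [-173.87, 95.51], [-174.79, -0.11], [-173.66, 173.66]. Speed limits (degrees/s): [136.94, 136.94, 172.46, 180, 180, 180].

### API

Orientations are given as [roll, pitch, yaw] about the fixed x, y, z axes, in that order (R = Rz(yaw) Ry(pitch) Rx(roll)).
In Python, from plant import * gives the robot as it stands. The module is installed in compiled form; this text tells all that it offers.
- The arm moves only by the shell command python3 -m pendant 'ROWS' [OPENING]. ROWS is JSON, a list that holds one entry, the list of rows, each a list of 6 numbers: the shift along the world's x, y, z in mm, then the turn, a rotation vector about the world's x, y, z in degrees. A call has 1 to 10 rows; each row is the pose to reach, as a shift and turn from the pose commanded when the call began; what a row does not reach only later rows make up. A row lasts 1/8 s, in which the tool goes at most 62.5 mm and 10.7 degrees, less where a joint would pass 70% of its speed; a pose out of reach is approached as far as the arm can. A call with a gripper value outside its range is refused whole. OPENING is the closure, from -1 (fully open) to 1 (shut), set as the call begins (- or left out, the last holds). The fingers move at their own pace and stop on an object; the grip force is fixed at half the most. Time passes only in rows, so rows that repeat a pose let the fingers close. It gives the time, the measured TCP pose, the force and the opening at its end, in the units of the state.
- get_obs(): the state, without advancing time (a new reading comes with each control period).
- snapshot(name): name is "scene" or "side" or "wrist"; returns a dict with "pixels" (480x640x3 uint8, red, green, blue), "depth" (480x640 float32, m along the optical axis (not along the pixel's ray), 0 where there is no reading), "fx", "fy", "cx", "cy" (pixels), "dist" ([k1, k2, p1, p2, k3] as OpenCV has them; the pictures are not rectified), "pose" (4x4, takes a point from camera to world coordinates); the wrist camera has in their place "tool_from_camera" (4x4, takes a point from camera to tool coordinates, whose origin is the TCP and whose axes are the tool frame's). Camera axes: x right, y down, z forward; pixel columns grow to the right and rows downward; lengths in m; the calibration is good to about 2 mm. A picture is of the moment at which its call begins: read the wrist's pose just before it.
- close_job(): hands the job in, once; it reports no verdict.
The state is a dict: "clock": time; "joint_pos": joint angles; "qvel": joint speeds; "tau": joint torques, N m; "tool_pos": TCP position; "orientation": TCP orientation; "force": force on the tool from outside, world axes, zero at the start; "moment": the same for the moment, N m; "opening": finger opening in m.
Only numpy, scipy, OpenCV 4.12 (cv2) and the standard library are available. Lean on these libraries where they do the work, as an engineer would, in place of code of your own. Each camera call takes 0.05 s, during which the arm holds its last target. There are 200 camera calls.

## Working session

There is one attempt and no reset: what is moved stays moved. The work goes in short steps, Python scripts to look and compute and a shell command to move; the robot and the scene stay as the last step left them, time stands still between calls to the robot, and variables do not carry over. Pictures are saved under pics/ and viewed, about 8 in all and at most 12, crops included, and the job is handed in when it is done.

```bash
mkdir -p pics
cat > h.py <<'E'
from plant import *
import numpy as np, cv2
from scipy.spatial.transform import Rotation as R
def snap(n,save):
    o=get_obs(); s=snapshot(n)
    cv2.imwrite('pics/%s.png'%save,s['pixels'][:,:,::-1])
    if 'pose' in s: P=np.array(s['pose'])
    else:
        T=np.eye(4);T[:3,:3]=R.from_euler('xyz',o['orientation'],degrees=True).as_matrix();T[:3,3]=o['tool_pos']
        P=T@np.array(s['tool_from_camera'])
    np.savez('pics/%s.npz'%save,P=P,K=[s['fx'],s['fy'],s['cx'],s['cy']],d=s['dist'],z=s['depth'],px=s['pixels'])
def load(save):
    return np.load('pics/%s.npz'%save)
def ray(f,u,v):
    fx,fy,cx,cy=f['K'];K=np.array([[fx,0,cx],[0,fy,cy],[0,0,1]])
    p=cv2.undistortPoints(np.array([[[u,v]]],float),K,f['d'])[0,0]
    return np.array([p[0],p[1],1.])
def at(f,u,v,z=None):
    r=ray(f,u,v);P=f['P']
    if z is None:
        d=f['z'][int(v)-1:int(v)+2,int(u)-1:int(u)+2];d=d[d>0]
        return P[:3,:3]@(r*np.median(d))+P[:3,3] if len(d) else None
    w=P[:3,:3]@r;return P[:3,3]+w*(z-P[2,3])/w[2]
def proj(f,p):
    fx,fy,cx,cy=f['K'];K=np.array([[fx,0,cx],[0,fy,cy],[0,0,1]])
    c=np.linalg.inv(f['P']);c2=c[:3,:3]@np.array(p)+c[:3,3]
    return cv2.projectPoints(c2.reshape(1,1,3),np.zeros(3),np.zeros(3),K,f['d'])[0][0,0]
E
python3 - <<'E'
from h import *
print(get_obs())
snap('scene','s0');snap('side','d0');snap('wrist','w0')
for n in('s0','d0','w0'):print(load(n)['P'].round(3).tolist())
E
```

```text
{'clock': 0.0, 'joint_pos': array([ 8.49741407e+01,  2.05903289e+01,  6.33486176e-01, -1.98577293e-02,
       -7.01341464e+01, -1.65063737e+01]), 'qvel': array([ 0.00157877, -0.04000784,  0.00470166, -0.04258883,  0.04957068,
        0.02240354]), 'tau': array([ 1.69017716e-03, -5.82713985e+01,  2.93038934e+01,  6.99707463e+00,
        6.87621126e-03, -1.53871306e-04]), 'tool_pos': array([0.24759513, 0.62743231, 0.2256338 ]), 'orientation': array([-1.79992044e+02, -9.25435103e-02, -1.11539002e+02]), 'force': array([ 0.9085815 , -0.05669866, -0.65906702]), 'moment': array([ 0.014291  , -0.01015911, -0.00849767]), 'opening': 0.08789303221804044}
[[0.457, 0.507, -0.731, 1.311], [0.889, -0.244, 0.387, -0.263], [0.018, -0.827, -0.563, 0.612], [0.0, 0.0, 0.0, 1.0]]
[[0.805, -0.324, 0.498, -0.031], [-0.594, -0.429, 0.681, -0.756], [-0.007, -0.844, -0.537, 0.765], [0.0, 0.0, 0.0, 1.0]]
[[-0.368, -0.893, -0.261, 0.317], [-0.93, 0.354, 0.1, 0.6], [0.003, 0.279, -0.96, 0.383], [0.0, 0.0, 0.0, 1.0]]
```

View pics/s0.png

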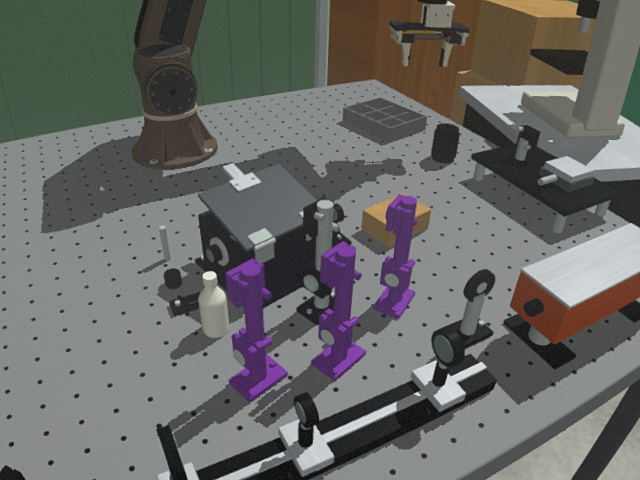

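View pics/d0.png

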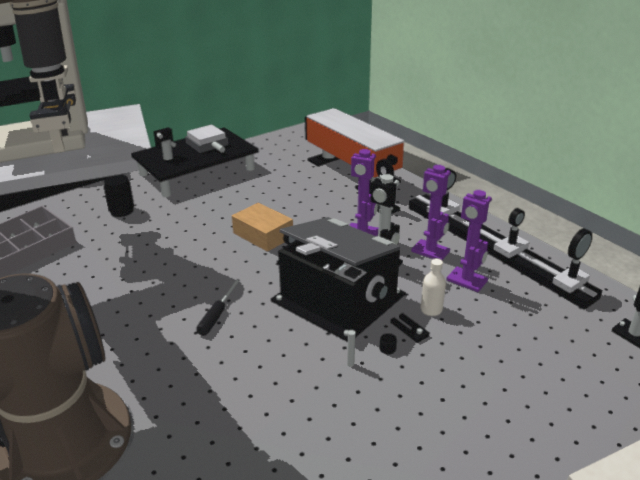

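Scene view: chamber at about (265,225), the tab at (238,175) towards the robot, and the grey periscope at (325,250) with purple look-alikes beside it. Side view: the lid is slightly ajar, with its tab at (310,246).

Run:
```python
from h import *
a=load('s0')['px'][150:290,180:360,::-1];b=load('d0')['px'][200:340,260:440,::-1]
cv2.imwrite('pics/c1.png',np.vstack([cv2.resize(x,None,fx=4.4,fy=4.4,interpolation=2)[:,:] for x in(a,b)])[:,:] if 0 else np.hstack([cv2.resize(x,(400*1,311)) for x in(a,b)]))
cv2.imwrite('pics/c2.png',cv2.resize(b,(720,560),interpolation=2))
f=load('s0');
for u,v in [(225,200),(260,185),(250,215),(290,195),(238,176),(232,170)]:print(u,v,at(f,u,v))
f=load('d0')
for u,v in [(340,235),(370,245),(310,235),(320,242),(308,248),(300,246)]:print(u,v,at(f,u,v))
```

```text
225 200 [ 0.56570844 -0.03960896  0.15144718]
260 185 [0.54450992 0.03476323 0.15233954]
250 215 [ 0.61040771 -0.01137183  0.13848062]
290 195 [0.58162542 0.07739912 0.14011312]
238 176 [0.5128217  0.00471927 0.16251765]
232 170 [ 4.95776076e-01 -4.03346173e-04  1.68016955e-01]
340 235 [0.59170007 0.03353293 0.13974148]
370 245 [ 0.61803361 -0.02424115  0.13648194]
310 235 [0.5322481  0.04861961 0.15454382]
320 242 [0.5261062  0.00866508 0.16173391]
308 248 [ 0.49109281 -0.0032441   0.16868725]
300 246 [0.48259282 0.00923379 0.16976129]
```

View pics/c2.png

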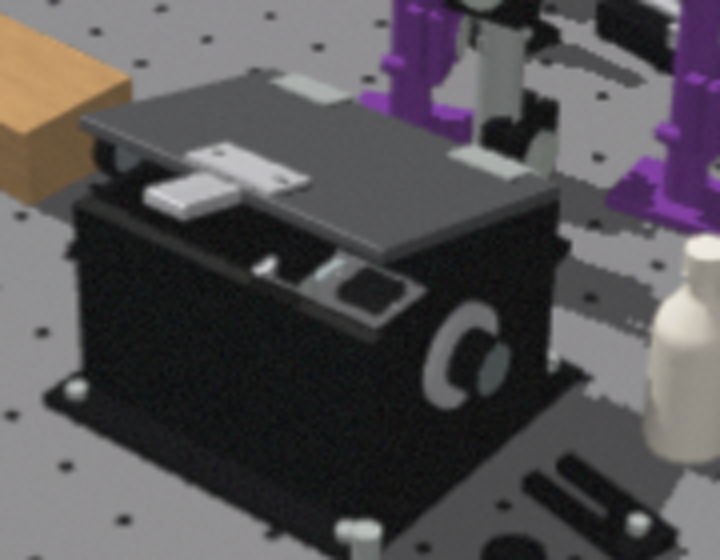

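The crop shows the lid ajar by some 0.2 rad. Its corners in the side image are about (280,229.5), (355,264), (399.5,246) and (326,217.5), and the tab tip is at about (302,249).

Run:
```python
from h import *
d=load('d0');s=load('s0')
def cloud(f,poly):
    m=np.zeros((480,640),np.uint8);cv2.fillPoly(m,[np.array(poly,int)],1)
    return np.array([at(f,u,v) for v,u in np.argwhere(m) if f['z'][v,u]>0])
C=np.vstack([cloud(d,[(318,223),(355,229),(392,246),(357,258),(336,246),(312,233)]),cloud(s,[(215,196),(265,170),(305,196),(275,225),(250,225),(240,222)])])
k=np.ones(len(C),bool)
for i in range(5):
    c=C[k].mean(0);n=np.linalg.svd(C[k]-c)[2][2];n*=np.sign(n[2]);r=(C-c)@n;k=abs(r)<.004
print(len(C),k.sum(),r[k].std(),'n',n,'tilt',np.arccos(n[2]),'yaw',np.degrees(np.arctan2(n[1],n[0]))-0)
def pl(f,u,v):
    P=f['P'];w=P[:3,:3]@ray(f,u,v);t=n@(c-P[:3,3])/(n@w);return P[:3,3]+t*w
q=[pl(d,*p) for p in[(280,229.5),(355,263.75),(399.5,246.25),(326,217.5)]]
for p in q:print(p)
for i in range(4):
    e=q[(i+1)%4]-q[i];print(np.linalg.norm(e),np.degrees(np.arctan2(e[1],e[0])))
# chamber base plate corners at z=.008, rim corners z=.115
g=lambda x,y:(260+x/4,200+y/4)
for p in[(45,400),(585,372)]:print('foot',at(d,*g(*p),.008))
for p in[(75,200),(375,340),(428,290)]:print('rim',at(d,*g(*p),.115),at(d,*g(*p)))
print('pocket',at(d,*g(370,292)),'knob',at(d,*g(265,266)))
```

```text
4433 4428 0.0009336388608291474 n [0.25860561 0.06492688 0.96379855] tilt 0.2698963149870324 yaw 14.093673266817206
[0.49011178 0.0858209  0.16398958]
[ 0.52988595 -0.08714625  0.16496945]
[ 0.67331965 -0.04680131  0.12376558]
[0.62487272 0.12256464 0.12535538]
0.17748402544369318 -77.04983898093889
0.1545920394222635 15.710197458136355
0.17616598496958397 105.96311293556946
0.144924864496878 -164.74854205481844
foot [0.46339307 0.08910158 0.008     ]
foot [ 0.69351037 -0.05568064  0.008     ]
rim [0.48919198 0.09257831 0.115     ] [ 0.5827795   0.24525664 -0.00197966]
rim [ 0.53318502 -0.08144595  0.115     ] [ 0.53412123 -0.08032661  0.11392106]
rim [ 0.57630909 -0.06633606  0.115     ] [ 0.57962659 -0.0625688   0.11144829]
pocket [0.60101436 0.00447895 0.06315104] knob [0.57913999 0.06094159 0.05646245]
```

```bash
python3 -m pendant '[[[10,-30,10,0,0,-7],[25,-75,25,0,0,-16],[45,-125,45,0,0,-26],[65,-180,60,0,0,-36],[85,-235,70,0,0,-46],[105,-290,74,0,0,-56],[122,-345,74,0,0,-66],[140,-400,74,0,0,-76],[158,-455,74,0,0,-86],[175,-505,74,0,0,-96]]]' -1; python3 -m pendant '[[[15,-45,0,0,0,-10],[30,-80,0,0,0,-20],[42,-110,0,0,0,-30],[47,-122,0,0,0,-40],[47,-122,0,0,0,-48],[47,-122,0,0,0,-48]]]'
python3 - <<'E'
from h import *
o=get_obs();print(o['tool_pos'],o['orientation'],o['joint_pos'],o['clock'])
snap('wrist','w1')
E
```

```text
clock: 1.4
tool_pos: [0.4228, 0.1209, 0.3008]
orientation: [180.0, 0.0, 152.1]
force: [1.6, 0.5, 1.2]
opening: 0.0878
clock: 2.15
tool_pos: [0.4696, 0.0006, 0.3003]
orientation: [-180.0, -0.0, 104.5]
force: [-0.5, -0.3, -0.0]
opening: 0.088
[0.46957885 0.00057956 0.30033698] [-1.79972285e+02 -2.80573359e-03  1.04486883e+02] [ 2.41717169e+01 -1.76307837e+00 -1.69837628e+01 -7.69732269e-03
 -7.48061640e+01 -9.96828140e+01] 2.15
```

View pics/w1.png

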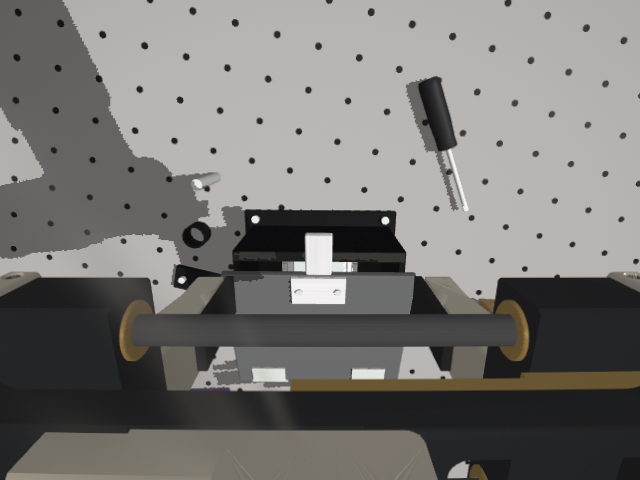

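The wrist view has the robot towards the top. The tab spans (306..331, 234..274), the foot plate's front corners are at (246,211) and (395,211), and the foot screws at (255,219) and (385,220). The lid's front edge runs at row 273 from 223 to 414, and the hinge straps are at (268,374) and (368,374).

Run:
```python
from h import *
f=load('w1');print(f['P'].round(3).tolist())
a,b=at(f,246,211,.008),at(f,395,211,.008)
e=b-a;L=np.linalg.norm(e[:2]);yaw=np.degrees(np.arctan2(e[1],e[0]))-90;print('foot',a,b,L,yaw)
for Y in(yaw,):
    u=np.array([np.cos(np.radians(Y)),np.sin(np.radians(Y))]);print('centre from foot',(a+b)[:2]/2+.095*u)
for p in[(306,234),(331,234),(319,250),(319,262)]:print('tab',p,at(f,*p),at(f,*p,.172))
print('lid front',[at(f,x,275) for x in(228,409)])
print([at(f,*p) for p in((250,300),(395,300),(300,360),(240,360),(390,360))])
for z in (.115,):
  print('rim',at(f,237,250,z),at(f,404,250,z),at(f,237,250),at(f,404,250))
print('straps',at(f,268,374),at(f,368,374))
```

```text
[[-0.25, 0.93, 0.269, 0.396], [0.968, 0.24, 0.068, -0.019], [-0.001, 0.278, -0.961, 0.458], [0.0, 0.0, 0.0, 1.0]]
foot [ 0.51354436 -0.09364009  0.008     ] [0.46487997 0.09495739 0.008     ] 0.1947748211903502 14.46860580426167
centre from foot [0.58119921 0.02439435]
tab (306, 234) [ 0.47832893 -0.01329407  0.16894609] [ 0.47745681 -0.01335143  0.172     ]
tab (331, 234) [0.47346163 0.00754675 0.16718213] [0.47217485 0.00711108 0.172     ]
tab (319, 250) [0.48969132 0.00104289 0.16835284] [0.48850865 0.00079376 0.172     ]
tab (319, 262) [0.50156144 0.00401267 0.16519756] [0.49910329 0.00348393 0.172     ]
lid front [array([ 0.53651973, -0.0729601 ,  0.15995292]), array([0.49536297, 0.08726484, 0.15939846])]
[array([ 0.5595309 , -0.04927577,  0.15364474]), array([0.52493525, 0.08444642, 0.15373104]), array([0.6286425 , 0.01455911, 0.13058729]), array([ 0.64469065, -0.04837222,  0.13111732]), array([0.60384494, 0.1086652 , 0.13134976])]
rim [ 0.52810428 -0.07701504  0.115     ] [0.48515638 0.08932101 0.115     ] [ 0.52884673 -0.07734242  0.11307602] [0.48691749 0.09145246 0.10824051]
straps [ 0.6570131  -0.01530546  0.12797562] [0.62943445 0.09192257 0.12773868]
```

```bash
python3 -m pendant '[[[9,0,-30,0,0,0],[18,0,-70,0,0,0],[18,0,-110,0,0,0],[18,0,-140,0,0,0],[18,0,-153,0,0,0],[18,0,-153,0,0,0]]]' -1; python3 -m pendant '[[[0,0,0,0,0,0],[0,0,0,0,0,0],[0,0,0,0,0,0],[0,0,0,0,0,0],[0,0,0,0,0,0],[0,0,0,0,0,0]]]' 1
python3 - <<'E'
from h import *
snap('wrist','w2')
c,s=np.cos(np.radians(14.5)),np.sin(np.radians(14.5))
p=lambda t:np.array([-178*np.cos(t)+4*np.sin(t),178*np.sin(t)+4*np.cos(t)])
ts=.267+(1.55-.267)*np.linspace(0,1,31)
for k in range(3):
    L=[]
    for i in range(1,11):
        d=p(ts[10*k+i])-p(ts[10*k]);L.append([int(round(v)) for v in(d[0]*c,d[0]*s,d[1])])
    print(L)
E
```

```text
clock: 2.95
tool_pos: [0.4876, 0.001, 0.1474]
orientation: [-179.9, 0.0, 104.6]
force: [-0.2, 0.6, 1.5]
opening: 0.0874
clock: 3.7
tool_pos: [0.4877, 0.0008, 0.1475]
orientation: [-180.0, 0.0, 104.5]
force: [-0.6, 0.7, -0.2]
opening: 0.0331
[[2, 1, 7], [5, 1, 14], [8, 2, 21], [11, 3, 28], [14, 4, 35], [18, 5, 42], [22, 6, 48], [26, 7, 54], [31, 8, 60], [35, 9, 66]]
[[5, 1, 6], [10, 3, 11], [16, 4, 16], [21, 5, 21], [27, 7, 26], [33, 9, 30], [39, 10, 34], [46, 12, 38], [52, 13, 42], [59, 15, 45]]
[[7, 2, 3], [14, 4, 6], [21, 5, 8], [28, 7, 10], [35, 9, 12], [42, 11, 13], [49, 13, 14], [57, 15, 15], [64, 17, 16], [72, 18, 16]]
```

View pics/w2.png

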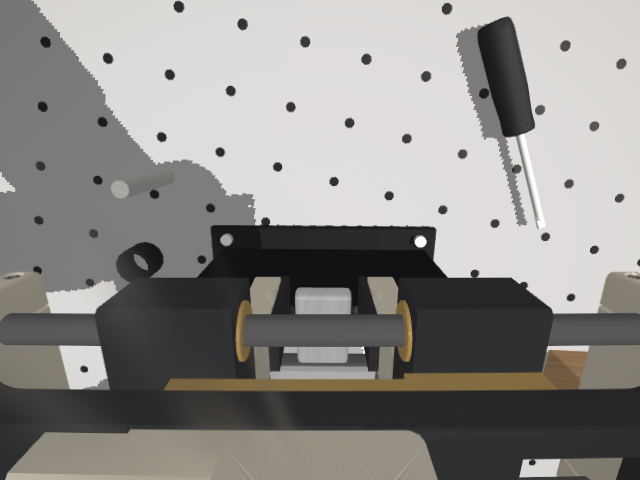

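The tab at (323,325) is centred between the fingers, but they are still closing (33 mm).

```bash
python3 -m pendant '[[[0,0,0,0,0,0],[0,0,0,0,0,0],[0,0,0,0,0,0],[0,0,0,0,0,0]]]' 1; python3 -m pendant '[[[2,1,7,0,0,0],[5,1,14,0,0,0],[8,2,21,0,0,0],[11,3,28,0,0,0],[14,4,35,0,0,0],[18,5,42,0,0,0],[22,6,48,0,0,0],[26,7,54,0,0,0],[31,8,60,0,0,0],[35,9,66,0,0,0]]]'
```

```text
clock: 4.25
tool_pos: [0.4878, 0.0005, 0.1475]
orientation: [-180.0, 0.0, 104.5]
force: [1.8, -4.3, -1.7]
opening: 0.0237
clock: 5.5
tool_pos: [0.5215, 0.0089, 0.2125]
orientation: [-179.8, 0.0, 104.4]
force: [3.2, -5.7, -8.3]
opening: 0.0236
```

```bash
python3 -m pendant '[[[5,1,6,0,0,0],[10,3,11,0,0,0],[16,4,16,0,0,0],[21,5,21,0,0,0],[27,7,26,0,0,0],[33,9,30,0,0,0],[39,10,34,0,0,0],[46,12,38,0,0,0],[52,13,42,0,0,0],[59,15,45,0,0,0]]]'
python3 - <<'E'
from h import *
snap('side','d1')
E
```

```text
clock: 6.75
tool_pos: [0.5794, 0.0233, 0.2581]
orientation: [-179.7, 0.1, 104.4]
force: [-6.3, -7.2, 2.2]
opening: 0.0237
```

```bash
python3 -m pendant '[[[7,2,3,0,0,0],[14,4,6,0,0,0],[21,5,8,0,0,0],[28,7,10,0,0,0],[35,9,12,0,0,0],[42,11,13,0,0,0],[49,13,14,0,0,0],[56,15,15,0,0,0],[61,16,16,0,0,0],[61,16,16,0,0,0]]]'
python3 - <<'E'
from h import *
snap('side','d2');snap('scene','s2')
a=load('d2')['px'][100:340,220:460,::-1];b=load('s2')['px'][60:300,160:400,::-1]
cv2.imwrite('pics/c3.png',np.hstack([cv2.resize(x,(400,400),interpolation=2) for x in(a,b)]))
E
```

```text
clock: 8.05
tool_pos: [0.6421, 0.039, 0.2751]
orientation: [-179.9, 0.1, 104.4]
force: [-1.4, -7.8, 2.0]
opening: 0.0237
```

View pics/c3.png

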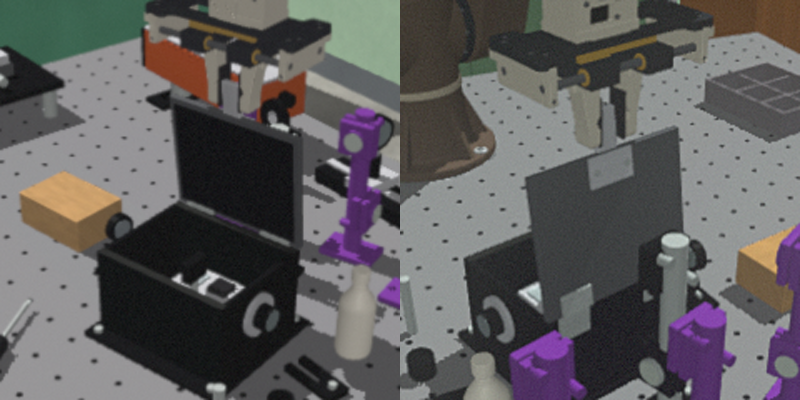

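The lid is nearly upright and held, with the periscope pillar clear behind it. Now fitting the lid angle.

```bash
cat > lid.py <<'E'
from h import *
def lid(d,s):
    def cloud(f,poly):
        m=np.zeros((480,640),np.uint8);cv2.fillPoly(m,[np.array(poly).astype(int)],1)
        return np.array([at(f,u,v) for v,u in np.argwhere(m) if f['z'][v,u]>0])
    for nm,f,o,poly in(('inner',d,(220,100),[(185,118),(288,150),(290,228),(190,200)]),('outer',s,(160,60),[(142,195),(180,185),(190,195),(270,165),(272,210),(200,250),(150,280)])):
        C=cloud(f,np.array(poly)/1.667+o);k=np.ones(len(C),bool)
        c=np.median(C,0);k=np.linalg.norm(C-c,axis=1)<.12
        for i in range(6):
            c=C[k].mean(0);n=np.linalg.svd(C[k]-c)[2][2];n*=np.sign(n[0]);r=(C-c)@n;k=abs(r)<.004
        print(nm,len(C),k.sum(),'c',c.round(4),'yaw',np.degrees(np.arctan2(n[1],n[0])).round(2),'lid angle',np.pi/2-np.arcsin(n[2]))
E
python3 - <<'E'
from lid import *
lid(load('d2'),load('s2'))
E
```

```text
inner 2997 2997 c [0.6438 0.0343 0.1909] yaw 14.06 lid angle 1.4511450181585344
outer 2913 2913 c [0.6566 0.0264 0.2041] yaw 13.97 lid angle 1.4491427646484625
```

```bash
python3 -m pendant '[[[5,1,0,0,0,0],[10,3,1,0,0,0],[15,4,1,0,0,0],[19,5,1,0,0,0],[19,5,1,0,0,0],[19,5,1,0,0,0]]]'
python3 - <<'E'
from lid import *
snap('side','d3');snap('scene','s3');lid(load('d3'),load('s3'))
E
```

```text
clock: 8.9
tool_pos: [0.661, 0.0437, 0.2758]
orientation: [-179.8, 0.1, 104.4]
force: [0.2, -9.4, 0.9]
opening: 0.0236
inner 2990 2990 c [0.6504 0.042  0.1855] yaw 14.08 lid angle 1.557342348583884
outer 2907 2907 c [0.6676 0.0215 0.2108] yaw 13.91 lid angle 1.5645150525775295
```

```bash
python3 -m pendant '[[[0,0,0,0,0,0],[0,0,0,0,0,0],[0,0,0,0,0,0],[0,0,0,0,0,0],[0,0,10,0,0,0],[0,0,30,0,0,0],[0,0,55,0,0,0],[0,0,70,0,0,0],[-20,-5,75,0,0,0],[-45,-11,75,0,0,0]]]' -1;  python3 -m pendant '[[[-20,-5,0,0,0,0],[-44,-11,0,0,0,0],[-44,-11,-25,0,0,0],[-44,-11,-60,0,0,0],[-44,-11,-95,0,0,0],[-44,-11,-120,0,0,0],[-44,-11,-130,0,0,0],[-44,-11,-130,0,0,0]]]'
python3 - <<'E'
from lid import *
snap('wrist','w4');snap('side','d4');snap('scene','s4');lid(load('d4'),load('s4'))
o=get_obs();print(o['tool_pos'],o['opening'],o['clock'])
E
```

```text
clock: 10.25
tool_pos: [0.6166, 0.0349, 0.3508]
orientation: [180.0, -0.0, 104.5]
force: [0.6, 1.4, -0.2]
opening: 0.0879
clock: 11.25
tool_pos: [0.5728, 0.0238, 0.2206]
orientation: [-180.0, 0.0, 104.5]
force: [-0.2, -0.7, 0.1]
opening: 0.0879
inner 2989 2328 c [0.6512 0.0386 0.1789] yaw 14.14 lid angle 1.554962197217352
outer 2918 2918 c [0.6676 0.0215 0.2108] yaw 13.84 lid angle 1.5638690714360886
[0.57346486 0.02402622 0.22184661] 0.0878102499014374 11.4
```

View pics/w4.png

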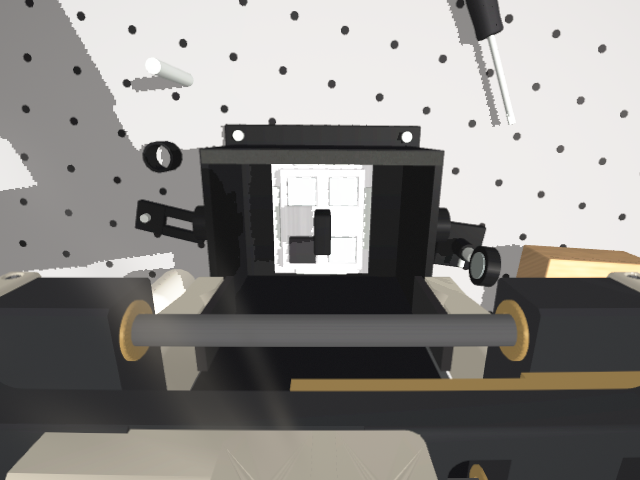

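The carrier is seen in the nest: black grip at (322,232), plate (273..370, 165..273), the filter at (300,248). Lid unchanged. Next, locate the grip by depth.

Run:
```python
from h import *
f=load('w4')
Q=[];U=[]
for v in range(195,270):
    for u in range(295,350):
        if f['z'][v,u]>0:
            p=at(f,u,v)
            if .102<p[2]<.116:Q.append(p);U.append((u,v))
Q=np.array(Q,np.float32);U=np.array(U);print(len(Q),U.min(0),U.max(0),np.median(Q,0),cv2.minAreaRect((Q[:,:2]*1000).astype(np.float32)))
a=[at(f,*p,.058) for p in((273,165),(370,165),(368,273),(275,273))]
for p in a:print(p)
print('plate c',np.mean(a,0))
print('rim',[at(f,*p,.115) for p in((200,150),(442,150))])
cv2.imwrite('pics/c4.png',cv2.resize(f['px'][150:290,260:390,::-1],(520,560),interpolation=2))
```

```text
691 [313 214] [330 254] [0.5733825  0.02201575 0.10683523] ((574.02197265625, 21.887142181396484), (33.125553131103516, 13.551567077636719), 14.730595588684082)
[ 0.53534966 -0.03334713  0.058     ]
[0.51364707 0.05090461 0.058     ]
[0.61381747 0.07859537 0.058     ]
[ 0.63656216 -0.00953256  0.058     ]
plate c [0.57484409 0.02165507 0.058     ]
rim [array([ 0.5315583 , -0.08062138,  0.115     ]), array([0.48749002, 0.09050831, 0.115     ])]
```

View pics/c4.png

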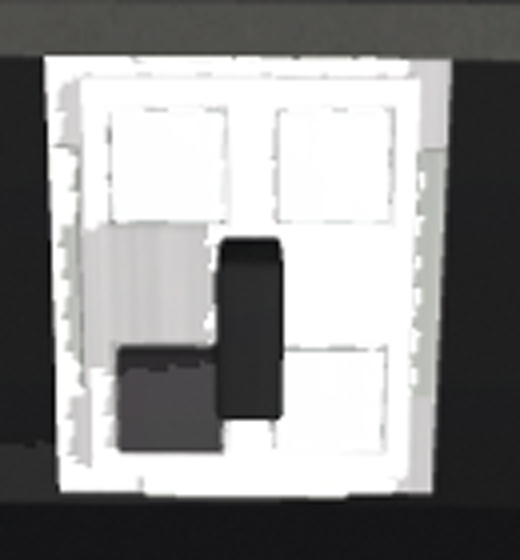

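```bash
python3 -m pendant '[[[1,-2,-15,0,0,0],[1,-2,-40,0,0,0],[1,-2,-70,0,0,0],[1,-2,-100,0,0,0],[1,-2,-125,0,0,0],[1,-2,-140,0,0,0],[1,-2,-146,0,0,0],[1,-2,-146,0,0,0]]]' -1;  python3 -m pendant '[[[0,0,0,0,0,0],[0,0,0,0,0,0],[0,0,0,0,0,0],[0,0,0,0,0,0],[0,0,0,0,0,0],[0,0,0,0,0,0],[0,0,0,0,0,0],[0,0,0,0,0,0],[0,0,0,0,0,0],[0,0,0,0,0,0]]]' 1;  python3 -m pendant '[[[0,0,0,0,0,0],[0,0,0,0,0,0],[0,0,0,0,0,0],[0,0,0,0,0,0]]]' 1
```

```text
clock: 12.4
tool_pos: [0.5739, 0.0219, 0.0747]
orientation: [180.0, 0.0, 104.5]
force: [0.4, -0.5, -0.1]
opening: 0.0875
clock: 13.65
tool_pos: [0.5737, 0.0219, 0.0745]
orientation: [-180.0, -0.0, 104.5]
force: [0.1, 0.3, -0.7]
opening: 0.0138
clock: 14.15
tool_pos: [0.5737, 0.0219, 0.0746]
orientation: [180.0, -0.0, 104.5]
force: [0.2, 0.7, -1.1]
opening: 0.0143
```

```bash
python3 -m pendant '[[[0,0,1,0,0,0],[0,0,3,0,0,0],[0,0,6,0,0,0],[0,0,9,0,0,0],[0,0,13,0,0,0],[0,0,18,0,0,0],[0,0,23,0,0,0],[0,0,28,0,0,0],[0,0,33,0,0,0],[0,0,38,0,0,0]]]';  python3 -m pendant '[[[0,0,5,0,0,0],[0,0,11,0,0,0],[0,0,17,0,0,0],[0,0,23,0,0,0],[0,0,29,0,0,0],[0,0,35,0,0,0],[0,0,41,0,0,0],[0,0,47,0,0,0],[0,0,53,0,0,0],[0,0,59,0,0,0]]]';  python3 -m pendant '[[[0,0,6,0,0,0],[0,0,12,0,0,0],[0,0,18,0,0,0],[0,0,24,0,0,0],[0,0,30,0,0,0],[0,0,36,0,0,0],[0,0,41,0,0,0],[0,0,45,0,0,0],[0,0,48,0,0,0],[0,0,50,0,0,0]]]'; python3 -m pendant '[[[0,0,0,0,0,0],[0,0,0,0,0,0],[0,0,0,0,0,0],[0,0,0,0,0,0]]]'
python3 - <<'E'
from lid import *
snap('wrist','w5');snap('side','d5');snap('scene','s5');lid(load('d5'),load('s5'))
o=get_obs();print(o['tool_pos'],o['opening'],o['clock'],o['qvel'],o['moment'])
a=load('d5')['px'][120:320,240:440,::-1];b=load('w5')['px'][120:380,190:450,::-1]
cv2.imwrite('pics/c5.png',np.hstack([cv2.resize(x,(400,400),interpolation=2) for x in(a,b)]))
E
```

```text
clock: 15.4
tool_pos: [0.5737, 0.0219, 0.1129]
orientation: [180.0, -0.0, 104.5]
force: [1.0, -0.4, -1.7]
opening: 0.0138
clock: 16.65
tool_pos: [0.5737, 0.0219, 0.1719]
orientation: [-180.0, -0.0, 104.5]
force: [1.2, 0.1, -2.8]
opening: 0.0135
clock: 17.9
tool_pos: [0.5737, 0.0219, 0.2217]
orientation: [-180.0, -0.0, 104.5]
force: [-0.9, -0.3, -2.0]
opening: 0.0138
clock: 18.4
tool_pos: [0.5737, 0.0218, 0.2215]
orientation: [-180.0, -0.0, 104.5]
force: [-0.1, 0.3, -2.0]
opening: 0.0137
inner 2987 554 c [0.6073 0.003  0.2225] yaw 68.57 lid angle 1.0649476770570507
outer 2918 2918 c [0.6676 0.0215 0.2108] yaw 13.83 lid angle 1.563514069967674
[0.57376101 0.02187829 0.22154154] 0.013626986497604788 18.55 [ 0.06523705 -0.02792703  0.15339716  0.00222796  0.14625914 -0.01914506] [ 0.09370645 -0.19458662  0.02294927]
```

View pics/c5.png

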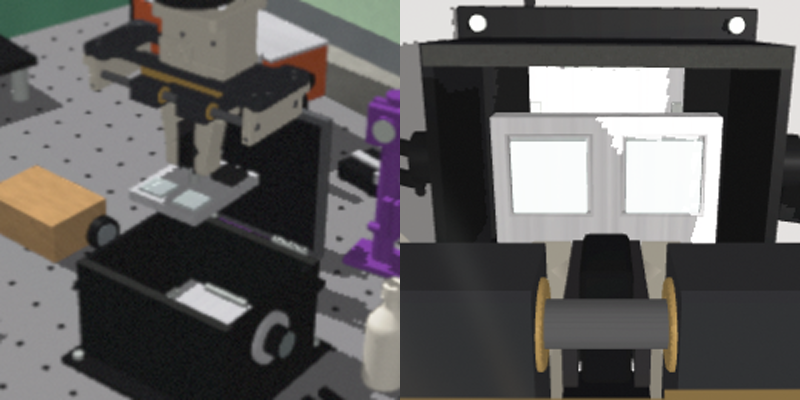

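The carrier is held over the chamber with the pieces in their pockets, and the lid is upright (the "inner" fit was spoiled by the gripper in the way). Now checking level and height.

Run:
```python
from h import *
c0=np.array([.574,.0219]);u=np.array([np.cos(.2566),np.sin(.2566)]);w=np.array([-u[1],u[0]])
for n in('w5','d5','s5'):
    f=load(n);Q=[]
    for v in range(100,300,1):
        for x in range(200,420):
            if f['z'][v,x]>0:
                p=at(f,x,v);a=(p[:2]-c0)@u;b=(p[:2]-c0)@w
                if abs(a)<.046 and abs(b)<.036 and .185<p[2]<.217 :Q.append([a,b,p[2]])
    Q=np.array(Q)
    if len(Q)<50: print(n,len(Q));continue
    k=np.ones(len(Q),bool)
    for i in range(6):
        A=np.c_[Q,np.ones(len(Q))][:,[0,1,3]];s=np.linalg.lstsq(A[k],Q[k,2],rcond=None)[0];r=Q[:,2]-A@s;k=abs(r)<.0025
    print(n,len(Q),k.sum(),'slopes deg',np.degrees(s[:2]).round(2),'top z',s[2].round(4),Q[k].min(0).round(3),Q[k].max(0).round(3))
```

```text
w5 10651 10420 slopes deg [-0.58 -0.06] top z 0.2045 [-0.046 -0.036  0.202] [-0.003  0.036  0.207]
d5 842 704 slopes deg [-0.15  0.1 ] top z 0.2051 [-0.046 -0.036  0.203] [0.046 0.036 0.208]
s5 187 184 slopes deg [1.27 0.67] top z 0.2069 [-0.046 -0.036  0.204] [-0.004  0.034  0.209]
```

Run:
```python
from plant import *
o=get_obs();print(o['clock'],o['tool_pos'],o['opening']);print(close_job())
```

```text
18.55 [0.57376101 0.02187829 0.22154154] 0.013626986497604788
the job is handed in; nothing more can be done
None
```

I stood the lid upright by its tab and let go. I then lifted the carrier straight up by its T-handle and handed the job in at 18.55 s, holding it still above its nest.

**Lid:** the last good fit put it at about 1.56 rad, unchanged since I let go. In the final check only the outer face gave a usable fit; the gripper blocked the view of the inner face, so that fit (1.06 rad) is not valid.

**Carrier:** its underside is at about 0.195 m, 80 mm above the rim. The side view put the tilt within 0.2° and the wrist view within 0.6°. The scene view disagreed, at up to 1.3°, but it had only 184 points on part of the plate.

**Glass and filter:** all four pieces showed in their pockets before the lift. After it I could see two windows and the filter; the gripper hid the fourth piece.

**Surroundings:** tool-force readings between moves stayed under about 12 N. The arm met nothing unexpected, and the pictures showed the periscope clear of the lid. I did not measure the bystanders again at the end.

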